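# Gauge an eyepiece adapter sleeve and hold it up level

### The job

Two short aluminium adapter sleeves stand in the wooden rack, but only one has a bore wide enough to go over the steel gauge pin. Put the narrow-bored sleeve in the grey reject tray and let go of it; slide the wide-bored one fully home on the gauge pin to prove that it fits, then draw it off again, turn it on its side so that its bore runs level, and finish while still holding it steady in the gripper, some 20 to 30 cm above the bench. Leave the jar, the loose eyepiece and the screwdriver where they are.

Things in the scene. Friction and masses are not known exactly. Their poses are not given: they have to be found in the camera images.
- sleeve_wide: plain aluminium tube, outside diameter 34, length 60, bore 23 (goes over the gauge pin), open at both ends, about 80 g. At the start it stands upright in one of the two wells of the rack, either one. Origin at the centre of its lower end as it stands; z runs along the bore to the upper end (top at z = 60)
- sleeve_narrow: plain aluminium tube of the same outside (diameter 34, length 60) but with a bore of only 15, too small for the gauge pin, about 110 g. It stands upright in the other well of the rack. Origin at the centre of its lower end as it stands; z along the bore
- rack: fixed wooden block, 75 (x) by 175 (y) by 30 high, with two round wells 37 wide and 14 deep at y = +50 and y = -50 of its own frame; each holds one sleeve, which stands 16 above the bench and reaches 46 above the block's top. Origin at the centre of its underside, z up
- gauge: fixed gauge: dark round foot, diameter 72, 18 high, with an upright steel pin of diameter 20 at its centre; the pin rises 55 above the foot's top (its tip is 73 above the bench) and its last 12 taper to diameter 8. Origin at the centre of the foot's underside, z up
- gauge_seat (a point): point on the gauge pin's axis at the level of the foot's flat top, 18 above the bench: a sleeve that is fully home has its lower end here
- tray: fixed grey open reject tray, 150 (x) by 130 (y) outside, 25 high, walls and floor 4 thick. Origin at the centre of its underside, z up
- jar: small amber jar with a black lid, diameter 42, 45 high, standing on the bench beyond the work; leave alone. Origin at the centre of its underside
- eyepiece: loose black microscope eyepiece, diameter 34, 50 high, standing on the bench beyond the work; leave alone. Origin at the centre of its underside
- screwdriver: screwdriver 170 long, lying on the bench beyond the rack; leave alone. Origin at the middle of its length, on its underside; x along the shaft

How it is judged:
By the outcome, as a careful person would: the job done as asked, in the order asked, and still so for the second after the job is handed in, while the arm keeps its last pose, push and grip.
It also fails if it takes over 67 s, if anything falls off the work surface, if the arm or the gripper's body presses on something with over 40 N, if the wrist force passes 120 N, or if a joint passes its speed limit or range.

### The arm

A 6-joint arm with a two-finger parallel gripper is mounted at the origin on the work surface. World frame = base frame: x ahead of the robot, y to its left, z up, the work surface at z = 0. Lengths are in m, angles in rad, forces in N, time in s.
With the tool pointing down it reaches from about 0.35 to 0.975 m from the base axis. Payload 4.9 kg.
Tool frame: the origin (TCP) lies midway between the tips of the shut fingers; the grasp point (between the pads) lies 19 mm behind it; z points along the fingers, y is the line along which they close (so a half turn about z gives the same grasp; the last joint's range is limited). The gripper opens to 85 mm and grips with 20 to 120 N. Pads are 22 mm wide; open, the fingers measure 114 mm over their backs; the gripper's body (76 mm by 85 mm) begins 54 mm behind the grasp point. The pads swing forward as they close: fully open they stand 13 mm farther back than shut.
Start: joints at [-1.318, 0.053, 1.613, -0, 1.476, -0.119], TCP at [0.227, -0.582, 0.231] pointing down, gripper open.
Joint ranges: [-3.01, 3.01], [-1.01, 2.22], [0.06, 2.58], [-1.02, 4.17], [0.09, 2.62], [-3.14, 3.14]. Speed limits (rad/s): [2.57, 2.57, 3.14, 3.14, 3.14, 3.14].

### API

Orientations are given as a unit quaternion [w, x, y, z].
In Python, from plant import manip, cams, probe_bus gives the robot as it stands (manip), with the cameras (cams) and the readings (probe_bus).
- The arm moves only by the shell command python3 shift.py, which reads ROWS from standard input. ROWS is a JSON list of rows, 1 to 5 of them, each written [opening, [dx, dy, dz], [rx, ry, rz]]: the opening from 0.0 (shut) to 1.0 (fully open), then dx, dy, dz in m, then a rotation vector rx, ry, rz in rad; each row shifts and turns the commanded pose from where the row before left it, along the tool's axes as they then stand; what a row does not reach is not made up. A row lasts 1/8 s, in which the tool goes at most 0.0625 m and 0.188 rad, less where a joint would pass 70% of its speed; a pose out of reach is approached as far as the arm can. The fingers move at their own pace and stop on an object; the grip force is fixed at half the most. Time passes only in rows, so rows that do not move let the fingers close. It prints the time, the measured TCP pose, the force, the opening and the grip force at its end. Input that does not fit is refused with a message, and nothing moves.
- probe_bus.state(): the state, without advancing time (a new reading comes with each control period).
- cams.grab_frame(name): name is "side" or "top" or "wrist"; returns the picture (480x640x3 uint8, red, green, blue); there is no depth.
- cams.camera_params(name): a dict with "intrinsics" (3x3 intrinsics, pixels), "xyz" and "orientation" of the camera in the world. Camera axes: x right, y down, z forward; pixel columns grow to the right and rows downward; lengths in m; the calibration is good to about 2 mm. A picture is of the moment at which its call begins: read the wrist's pose just before it. camera_params takes no time and is no camera call; for the wrist camera it gives the pose at the moment of the call.
- manip.job_done(): hands the job in; it is judged then, once.
The state is a dict: "time": time; "joint_pos": joint angles; "joint_vel": joint speeds; "joint_efforts": joint torques, N m; "tool_pos": TCP position; "tool_rot": TCP orientation; "contact_force": force on the tool from outside, world axes, zero at the start; "ft_torque": the same for the moment, N m; "gripper_width": opening from 0.0 (shut) to 1.0 (fully open); "grasp_force": force on a finger pad.
Only numpy, scipy, OpenCV 4.12 (cv2) and the standard library are available. Lean on these libraries where they do the work, as an engineer would, in place of code of your own. Each camera call takes 0.05 s, during which the arm holds its last target. There are 200 camera calls.

## Working session

There is one attempt and no reset: what is moved stays moved. The work goes in short steps, Python scripts to look and compute and a shell command to move; the robot and the scene stay as the last step left them, time stands still between calls to the robot, and variables do not carry over. Pictures are saved under pics/ and viewed, at most 10 in all, crops included, and the job is handed in when it is done.

```bash
mkdir -p pics; ls
python3 - <<'E'
from plant import manip, cams, probe_bus
import cv2
s=probe_bus.state();print({k:s[k] for k in("time","tool_pos","tool_rot","gripper_width")})
for n in("top","side"):
    im=cams.grab_frame(n);cv2.imwrite(f"pics/{n}0.png",im[:,:,::-1]);p=cams.camera_params(n);print(n,p)
print(cams.camera_params("wrist"))
E
```

```text
pics
plant.py
shift.py
{'time': 0.0, 'tool_pos': array([ 0.22689647, -0.58169668,  0.23004757]), 'tool_rot': array([-1.02724921e-03,  9.82768637e-01,  1.84837081e-01, -7.13551954e-05]), 'gripper_width': 0.9989998835387585}
top {'intrinsics': array([[450.5422056 ,   0.        , 318.17309799],
       [  0.        , 450.5422056 , 242.16495954],
       [  0.        ,   0.        ,   1.        ]]), 'xyz': array([ 0.48229824, -0.00098436,  0.83815592]), 'orientation': array([ 0.07085658, -0.69365181,  0.71424753, -0.06063805])}
side {'intrinsics': array([[545.36804424,   0.        , 319.53347296],
       [  0.        , 545.36804424, 235.0919561 ],
       [  0.        ,   0.        ,   1.        ]]), 'xyz': array([0.41511089, 0.56615827, 0.66759717]), 'orientation': array([ 0.06291801, -0.1832333 ,  0.91047707, -0.36537431])}
{'intrinsics': array([[346.85315718,   0.        , 319.93973314],
       [  0.        , 346.85315718, 238.30991785],
       [  0.        ,   0.        ,   1.        ]]), 'xyz': array([ 0.29557107, -0.55502196,  0.37187425]), 'orientation': array([ 0.11826579,  0.81760765, -0.55743501, -0.08244487])}
```

View pics/top0.png

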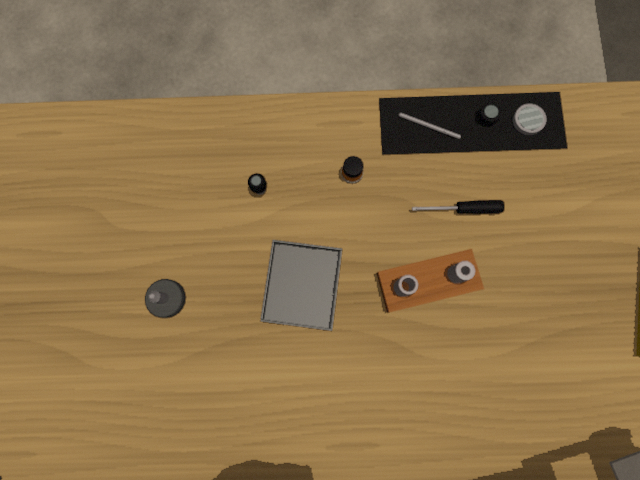

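View pics/side0.png

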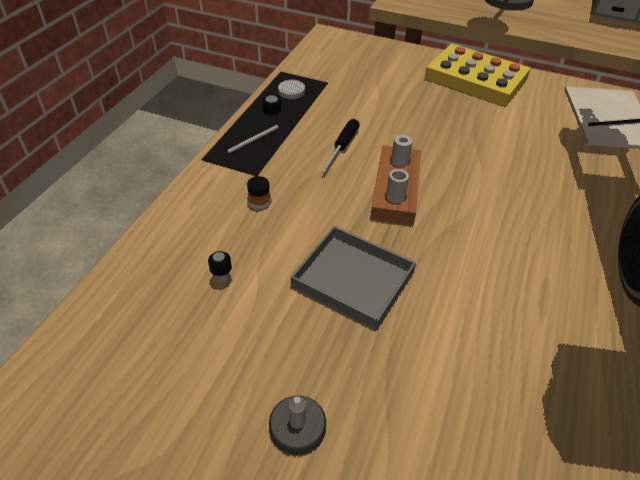

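The top view shows the wide-bored sleeve in the left well at (408,285) and the narrow one at (465,271). The gauge pin tip is at about (154,297) and the tray centre at about (301,285). In the side view the pin tip is at (297,401) and the sleeves at (402,143) and (398,178). Next I'll measure these precisely.

```bash
cat > h.py <<'E'
import numpy as np,cv2
from scipy.spatial.transform import Rotation as R
def rot(q): return R.from_quat([q[1],q[2],q[3],q[0]])
def ray(p,uv):
    K=np.asarray(p["intrinsics"]);d=rot(p["orientation"]).apply(np.linalg.solve(K,[uv[0],uv[1],1.]))
    return np.asarray(p["xyz"]),d
def plane(p,uv,z):
    o,d=ray(p,uv);return o+d*(z-o[2])/d[2]
def two(p,a,q,b):
    o1,d1=ray(p,a);o2,d2=ray(q,b)
    t=np.linalg.lstsq(np.c_[d1,-d2],o2-o1,rcond=None)[0]
    x,y=o1+t[0]*d1,o2+t[1]*d2;return (x+y)/2,np.linalg.norm(x-y)
def proj(p,X):
    v=np.asarray(p["intrinsics"])@rot(p["orientation"]).inv().apply(np.asarray(X)-p["xyz"]);return v[:2]/v[2]
E
python3 - <<'E'
import cv2,numpy as np
from h import *
t=cv2.imread("pics/top0.png");s=cv2.imread("pics/side0.png")
def c(im,x,y,w,h,k=6): return cv2.resize(im[y:y+h,x:x+w],None,fx=k,fy=k,interpolation=cv2.INTER_NEAREST)
a=c(t,375,245,65,50);a=np.hstack([c(t,385,255,100,50,4),c(t,140,272,100,50,4)])
b=np.hstack([c(s,370,130,100,80,4),c(s,260,385,100,80,4)])
cv2.imwrite("pics/crop0.png",np.vstack([a,b]))
from plant import manip, cams, probe_bus
p=cams.camera_params("top")
for n,uv,z in(("wide",(408,284.5),.076),("narrow",(465,270.5),.076),("tip",(154,297),.073),("foot",(165,298.5),.018)):print(n,plane(p,uv,z))
for uv in((274,241),(341,248),(331,329),(262,321)):print("tray",plane(p,uv,.025))
for uv in((377,272),(474,250),(483,290),(387,311)):print("rack",plane(p,uv,.03))
E
```

```text
wide [ 0.54878311 -0.14130974  0.076     ]
narrow [ 0.56962244 -0.23892271  0.076     ]
tip [0.54041193 0.28976983 0.073     ]
foot [0.54128864 0.2904151  0.018     ]
tray [0.64037009 0.08990831 0.025     ]
tray [ 0.62352198 -0.03279515  0.025     ]
tray [ 0.47849412 -0.00970776  0.025     ]
tray [0.49587532 0.11270016 0.025     ]
rack [ 0.5768729  -0.09566333  0.03      ]
rack [ 0.61161783 -0.27273178  0.03      ]
rack [ 0.53914103 -0.28205657  0.03      ]
rack [ 0.50705093 -0.10972786  0.03      ]
```

View pics/crop0.png

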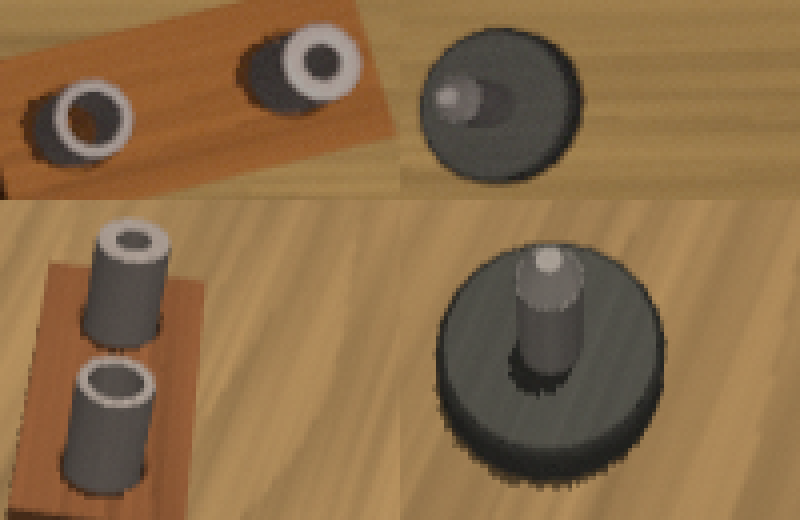

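The crop confirms it: the left sleeve (nearer the tray) has the wide bore and the right one the narrow bore. The pin tip is clear in both views.

Run:
```python
from h import *
from plant import manip, cams, probe_bus
P=cams.camera_params("top");S=cams.camera_params("side")
def ring(f,c,r,thr):
    im=cv2.cvtColor(cv2.imread(f),cv2.COLOR_BGR2HSV);m=((im[:,:,2]>thr)&(im[:,:,1]<60)).astype(np.uint8)
    k=np.zeros_like(m);cv2.circle(k,c,r,1,-1);m*=k
    pts=cv2.findNonZero(m);h=cv2.convexHull(pts);M=cv2.moments(h)
    return np.array([M["m10"]/M["m00"],M["m01"]/M["m00"]]),len(pts)
for n,a,b,z in(("wide",(408,285),(399,175),.076),("narrow",(465,270),(403,140),.076)):
    u,i=ring("pics/top0.png",a,13,125);v,j=ring("pics/side0.png",b,13,125)
    print(n,u,i,v,j,plane(P,u,z),plane(S,v,z),two(P,u,S,v))
u,v=(151.9,296.1),(296.6,399.8)
print("tip",plane(P,u,.073),plane(S,v,.073),two(P,u,S,v))
im=cv2.imread("pics/top0.png").astype(int)
# foot top: circle fit on contour of dark-grey
g=cv2.imread("pics/top0.png");hsv=cv2.cvtColor(g,cv2.COLOR_BGR2HSV)
for f,(x,y),C in(("top",(165,298),P),("side",(297,422),S)):
    hsv=cv2.cvtColor(cv2.imread(f"pics/{f}0.png"),cv2.COLOR_BGR2HSV)
    m=((hsv[:,:,1]<75)&(hsv[:,:,2]>48)).astype(np.uint8);k=np.zeros_like(m);cv2.circle(k,(x,y),34,1,-1);m*=k
    c=max(cv2.findContours(m,0,1)[0],key=cv2.contourArea);h=cv2.convexHull(c)[:,0]
    X=np.array([plane(C,q,.018)[:2] for q in h]);(cx,cy),r=cv2.minEnclosingCircle((X*1000).astype(np.float32));print("foot",f,cx,cy,r)
```

```text
wide [407.96435272 284.12570356] 137 [398.44242424 175.38383838] 86 [ 0.549415   -0.14129049  0.076     ] [ 0.54874934 -0.1380823   0.076     ] (array([ 0.54958634, -0.14189505,  0.07279133]), np.float64(0.00022371795361507022))
narrow [464.91967109 270.13092979] 217 [402.87484958 139.8977136 ] 122 [ 0.57025319 -0.23884258  0.076     ] [ 0.56973663 -0.23627907  0.076     ] (array([ 0.57045998, -0.23962142,  0.07353344]), np.float64(0.000156321531762802))
tip [0.5420406 0.2934243 0.073    ] [0.5427661  0.29540468 0.073     ] (array([0.5427161 , 0.2943675 , 0.07083064]), np.float64(0.0010241269620113508))
foot top 542.8793334960938 293.3852844238281 34.415367126464844
foot side 542.4267578125 295.2762756347656 34.20409393310547
```

```bash
echo '[[1, [0, 0, 0], [0, 0, 0.186]], [1, [0, 0, 0], [0, 0, 0.186]], [1, [0.034, -0.034, 0], [0, 0, 0]], [1, [0.034, -0.034, 0], [0, 0, 0]], [1, [0.034, -0.034, 0], [0, 0, 0]]]' | python3 shift.py
echo '[[1, [0.034, -0.034, 0], [0, 0, 0]], [1, [0.034, -0.034, 0], [0, 0, 0]], [1, [0.034, -0.034, 0], [0, 0, 0]], [1, [0.034, -0.034, 0], [0, 0, 0]], [1, [0.034, -0.034, 0], [0, 0, 0]]]' | python3 shift.py
echo '[[1, [0.034, -0.034, 0], [0, 0, 0]], [1, [0.034, -0.034, 0], [0, 0, 0]], [1, [0, 0, 0], [0, 0, 0]], [1, [0, 0, 0], [0, 0, 0]]]' | python3 shift.py
python3 -c "
from plant import manip, cams, probe_bus
print(probe_bus.state()['tool_pos'],probe_bus.state()['tool_rot'],probe_bus.state()['joint_pos'])"
```

```text
time: 0.72
tool_pos: [0.3297, -0.479, 0.2307]
tool_rot: [-0.0, 1.0, -0.0, -0.0]
contact_force: [1.0, 0.5, -0.4]
gripper_width: 1.001
grasp_force: 0.0
time: 1.35
tool_pos: [0.4998, -0.3089, 0.2308]
tool_rot: [-0.0, 1.0, -0.0, -0.0]
contact_force: [0.8, -1.0, 0.1]
gripper_width: 1.003
grasp_force: 0.0
time: 1.85
tool_pos: [0.5667, -0.2424, 0.2307]
tool_rot: [-0.0, 1.0, 0.0, -0.001]
contact_force: [0.3, -0.2, 0.3]
gripper_width: 1.0
grasp_force: 0.0
[ 0.56665969 -0.24242144  0.23069251] [-5.71028592e-05  9.99999804e-01  6.93280817e-06 -6.24019815e-04] [-5.24687433e-01  3.36247901e-02  1.63358435e+00 -5.28759147e-04
  1.47552089e+00  1.04614563e+00]
```

```bash
echo '[[1, [0.0033, -0.0049, 0.03], [0, 0, 0]], [1, [0, 0, 0.03], [0, 0, 0]], [1, [0, 0, 0], [0, 0, 0]]]' | python3 shift.py
python3 - <<'E'
from h import *
from plant import manip, cams, probe_bus
p=cams.camera_params("wrist");im=cams.grab_frame("wrist")[:,:,::-1].copy();cv2.imwrite("pics/w1.png",im)
for X in([.549,-.140,.076],[.570,-.2375,.076]):print(proj(p,X))
E
```

```text
time: 2.22
tool_pos: [0.5678, -0.2375, 0.1679]
tool_rot: [-0.002, 1.0, -0.001, -0.003]
contact_force: [0.1, 0.6, -0.8]
gripper_width: 0.997
grasp_force: 0.0
[186.27209721 267.39800459]
[321.23629282 239.77248701]
```

View pics/w1.png

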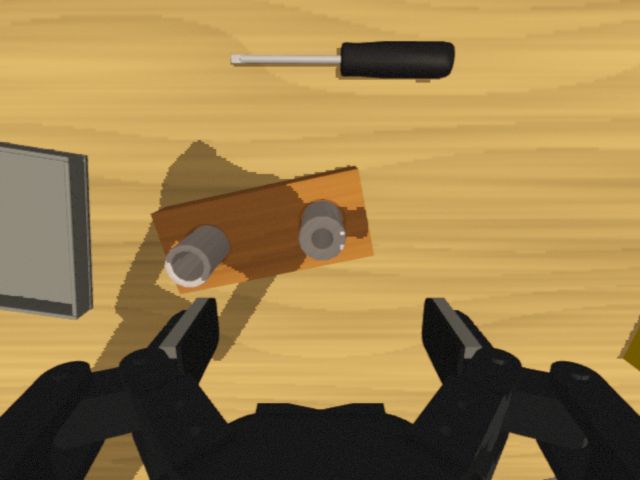

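The wrist view puts the narrow ring at (322,238) and the wide one at (187,267), both within 2 px of prediction, so I'll descend and grip.

```bash
echo '[[1, [0.001, 0, 0.04], [0, 0, 0]], [1, [0, 0, 0.04], [0, 0, 0]], [1, [0, 0, 0.03], [0, 0, 0]], [1, [0, 0, 0.015], [0, 0, 0]], [1, [0, 0, 0], [0, 0, 0]]]' | python3 shift.py
echo '[[0.3, [0, 0, 0], [0, 0, 0]], [0, [0, 0, 0], [0, 0, 0]], [0, [0, 0, 0], [0, 0, 0]], [0, [0, 0, 0], [0, 0, 0]], [0, [0, 0, 0], [0, 0, 0]]]' | python3 shift.py
```

```text
time: 2.9
tool_pos: [0.5714, -0.2379, 0.0466]
tool_rot: [-0.0, 1.0, -0.0, -0.0]
contact_force: [-0.0, 0.1, 0.3]
gripper_width: 0.999
grasp_force: 0.0
time: 3.52
tool_pos: [0.5723, -0.2379, 0.0478]
tool_rot: [0.0, 1.0, -0.0, 0.001]
contact_force: [-0.5, -0.0, 6.1]
gripper_width: 0.384
grasp_force: 59.3
```

```bash
echo '[[0, [0, 0, -0.02], [0, 0, 0]], [0, [0, 0, -0.03], [0, 0, 0]], [0, [0, 0, -0.03], [0, 0, 0]], [0, [0, -0.02, -0.02], [0, 0, 0]], [0, [0, -0.043, 0], [0, 0, 0]]]' | python3 shift.py
echo '[[0, [-0.004, -0.043, 0], [0, 0, 0]], [0, [-0.004, -0.043, 0], [0, 0, 0]], [0, [-0.004, -0.043, 0], [0, 0, 0]], [0, [0, -0.043, 0], [0, 0, 0]], [0, [0, -0.043, 0], [0, 0, 0]]]' | python3 shift.py
echo '[[0, [0, 0, 0.03], [0, 0, 0]], [0, [0, 0, 0.03], [0, 0, 0]], [0, [0, 0, 0.02], [0, 0, 0]], [0, [0, 0, 0.012], [0, 0, 0]], [0, [0, 0, 0], [0, 0, 0]]]' | python3 shift.py
```

```text
time: 4.15
tool_pos: [0.5725, -0.1743, 0.1494]
tool_rot: [0.001, 1.0, -0.001, 0.002]
contact_force: [0.9, 0.2, -2.2]
gripper_width: 0.376
grasp_force: 60.3
time: 4.78
tool_pos: [0.5582, 0.0432, 0.1463]
tool_rot: [-0.0, 1.0, 0.0, -0.001]
contact_force: [0.0, -0.4, -0.6]
gripper_width: 0.382
grasp_force: 60.3
time: 5.4
tool_pos: [0.5589, 0.0407, 0.0536]
tool_rot: [-0.0, 1.0, -0.0, -0.001]
contact_force: [0.0, 0.2, -0.5]
gripper_width: 0.38
grasp_force: 60.3
```

```bash
echo '[[0, [0, 0, 0.008], [0, 0, 0]], [0, [0, 0, 0.005], [0, 0, 0]], [0, [0, 0, 0.002], [0, 0, 0]], [0, [0, 0, 0], [0, 0, 0]]]' | python3 shift.py; echo '[[0, [0, 0, 0.002], [0, 0, 0]], [0, [0, 0, 0], [0, 0, 0]]]' | python3 shift.py
```

```text
time: 5.9
tool_pos: [0.5594, 0.0405, 0.0392]
tool_rot: [-0.0, 1.0, -0.0, -0.0]
contact_force: [-0.0, 0.3, -0.2]
gripper_width: 0.384
grasp_force: 60.3
time: 6.15
tool_pos: [0.5594, 0.0406, 0.0373]
tool_rot: [-0.0, 1.0, -0.0, -0.0]
contact_force: [-0.1, -0.0, -1.4]
gripper_width: 0.379
grasp_force: 60.3
```

Run:
```python
from plant import manip, cams, probe_bus
import cv2
cv2.imwrite("pics/s2.png",cv2.resize(cams.grab_frame("side")[180:340,240:460,::-1],None,fx=3,fy=3))
```

```text
(no output)
```

View pics/s2.png

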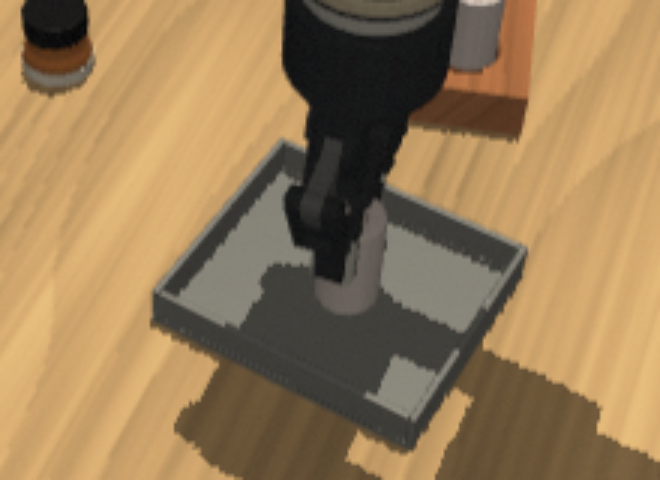

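The sleeve hangs upright over the middle of the tray floor (crop 348,290), nearly touching. I'll lower it to contact and release.

```bash
echo '[[0, [0, 0, 0.001], [0, 0, 0]], [0, [0, 0, 0], [0, 0, 0]]]' | python3 shift.py; echo '[[0, [0, 0, 0.001], [0, 0, 0]], [0, [0, 0, 0], [0, 0, 0]]]' | python3 shift.py
```

```text
time: 6.45
tool_pos: [0.5594, 0.0406, 0.0363]
tool_rot: [0.0, 1.0, -0.0, -0.0]
contact_force: [0.6, 0.1, -1.8]
gripper_width: 0.384
grasp_force: 60.3
time: 6.7
tool_pos: [0.5597, 0.0405, 0.0358]
tool_rot: [0.0, 1.0, -0.0, 0.0]
contact_force: [-1.4, 0.0, 2.7]
gripper_width: 0.381
grasp_force: 60.6
```

```bash
echo '[[0.6, [0, 0, 0], [0, 0, 0]], [1, [0, 0, 0], [0, 0, 0]], [1, [0, 0, 0], [0, 0, 0]], [1, [0, 0, 0], [0, 0, 0]], [1, [0, 0, -0.02], [0, 0, 0]]]' | python3 shift.py
echo '[[1, [0, 0, -0.04], [0, 0, 0]], [1, [0, 0, -0.05], [0, 0, 0]], [1, [-0.003, 0.045, -0.02], [0, 0, 0]], [1, [-0.003, 0.045, 0], [0, 0, 0]], [1, [-0.003, 0.045, 0], [0, 0, 0]]]' | python3 shift.py
echo '[[1, [-0.002, 0.0455, 0], [0, 0, 0]], [1, [0, 0, 0], [0, 0, 0]], [1, [0, 0, 0], [0, 0, 0]]]' | python3 shift.py
python3 - <<'E'
from h import *
from plant import manip, cams, probe_bus
print(probe_bus.state()['tool_pos'])
p=cams.camera_params("wrist");im=cams.grab_frame("wrist")[:,:,::-1].copy();cv2.imwrite("pics/w3.png",im[100:400])
for X in([.549,-.140,.076],[.5597,.0405,.064]):print(proj(p,X))
E
```

```text
time: 7.32
tool_pos: [0.5578, 0.0406, 0.0541]
tool_rot: [-0.0, 1.0, -0.0, -0.002]
contact_force: [0.3, 0.0, 0.1]
gripper_width: 1.001
grasp_force: 0.0
time: 7.95
tool_pos: [0.551, -0.0958, 0.1679]
tool_rot: [0.001, 1.0, 0.0, 0.002]
contact_force: [0.5, -0.2, -0.5]
gripper_width: 1.001
grasp_force: 0.0
time: 8.32
tool_pos: [0.5487, -0.1398, 0.1663]
tool_rot: [-0.0, 1.0, -0.0, 0.001]
contact_force: [-0.2, -0.8, -0.2]
gripper_width: 0.999
grasp_force: 0.0
[ 0.54866787 -0.13975011  0.16632243]
[321.24697605 243.90705785]
[ 72.75840336 224.48720576]
```

View pics/w3.png

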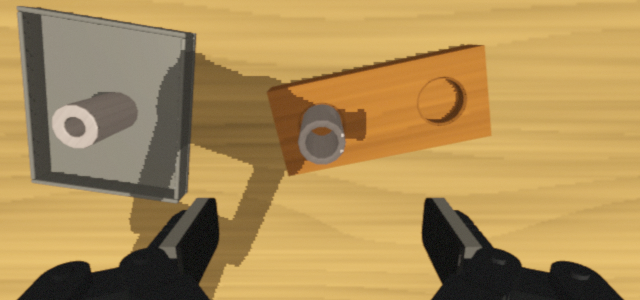

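The narrow sleeve stands upright in the tray (75,226 in the full frame). The wide sleeve is centred between the fingers at (322,240). I'll descend and grip.

```bash
echo '[[1, [0.001, 0, 0.04], [0, 0, 0]], [1, [0, 0, 0.04], [0, 0, 0]], [1, [0, 0, 0.025], [0, 0, 0]], [1, [0, 0, 0.013], [0, 0, 0]], [1, [0, 0, 0], [0, 0, 0]]]' | python3 shift.py
echo '[[0.3, [0, 0, 0], [0, 0, 0]], [0, [0, 0, 0], [0, 0, 0]], [0, [0, 0, 0], [0, 0, 0]], [0, [0, 0, 0], [0, 0, 0]], [0, [0, 0, 0], [0, 0, 0]]]' | python3 shift.py
echo '[[0, [0, 0, -0.02], [0, 0, 0]], [0, [0, 0, -0.03], [0, 0, 0]], [0, [0, 0, -0.03], [0, 0, 0]], [0, [0, 0, -0.02], [0, 0, 0]], [0, [0, 0, 0], [0, 0, 0]]]' | python3 shift.py
```

```text
time: 9.0
tool_pos: [0.5491, -0.139, 0.0468]
tool_rot: [-0.0, 1.0, 0.0, -0.001]
contact_force: [-0.1, -0.0, -0.7]
gripper_width: 1.001
grasp_force: 0.0
time: 9.62
tool_pos: [0.5502, -0.1403, 0.0486]
tool_rot: [0.0, 1.0, -0.0, 0.001]
contact_force: [-0.1, -0.1, 6.0]
gripper_width: 0.381
grasp_force: 59.4
time: 10.25
tool_pos: [0.5505, -0.1403, 0.1496]
tool_rot: [0.001, 1.0, -0.0, 0.002]
contact_force: [-0.7, 0.2, -0.8]
gripper_width: 0.384
grasp_force: 60.1
```

```bash
echo '[[0, [0, -0.025, 0], [0, 0, 0]], [0, [-0.001, -0.045, 0], [0, 0, 0]], [0, [-0.001, -0.05, 0], [0, 0, 0]], [0, [-0.001, -0.05, 0], [0, 0, 0]], [0, [-0.001, -0.05, 0], [0, 0, 0]]]' | python3 shift.py
echo '[[0, [-0.001, -0.05, 0], [0, 0, 0]], [0, [-0.001, -0.05, 0], [0, 0, 0]], [0, [-0.001, -0.05, 0], [0, 0, 0]], [0, [0, -0.04, 0], [0, 0, 0]], [0, [0, -0.024, 0], [0, 0, 0]]]' | python3 shift.py
echo '[[0, [0, 0, 0.015], [0, 0, 0]], [0, [0, 0, 0], [0, 0, 0]], [0, [0, 0, 0], [0, 0, 0]]]' | python3 shift.py
python3 - <<'E'
from h import *
from plant import manip, cams, probe_bus
s=probe_bus.state();print(s['tool_pos'],s['tool_rot'],rot(s['tool_rot']).as_matrix()[:,2])
a=cams.grab_frame("side")[:,:,::-1];p=cams.camera_params("wrist");w=cams.grab_frame("wrist")[:,:,::-1];t=cams.grab_frame("top")[:,:,::-1]
for n,i in(("sg",a),("wg",w),("tg",t)):cv2.imwrite(f"pics/{n}.png",i)
c=lambda i,x,y,W,H:cv2.resize(i[y:y+H,x:x+W],(400,400),interpolation=cv2.INTER_CUBIC)
cv2.imwrite("pics/g4.png",np.hstack([c(a,237,340,120,120),c(w,200,100,240,240)]))
E
```

```text
time: 10.88
tool_pos: [0.5442, 0.0816, 0.1455]
tool_rot: [0.0, 1.0, -0.0, -0.001]
contact_force: [-0.1, -0.1, -0.3]
gripper_width: 0.379
grasp_force: 60.1
time: 11.5
tool_pos: [0.5413, 0.2954, 0.1455]
tool_rot: [0.001, 1.0, 0.001, -0.001]
contact_force: [-0.1, -1.0, -0.8]
gripper_width: 0.38
grasp_force: 60.1
time: 11.88
tool_pos: [0.5424, 0.2927, 0.1316]
tool_rot: [0.0, 1.0, -0.001, -0.001]
contact_force: [0.8, -1.1, -0.4]
gripper_width: 0.382
grasp_force: 60.1
[0.54240346 0.29269818 0.13160085] [ 4.10198824e-04  9.99999366e-01 -8.66365280e-04 -5.90450368e-04] [-1.18161075e-03 -8.19374037e-04 -9.99998966e-01]
```

View pics/g4.png

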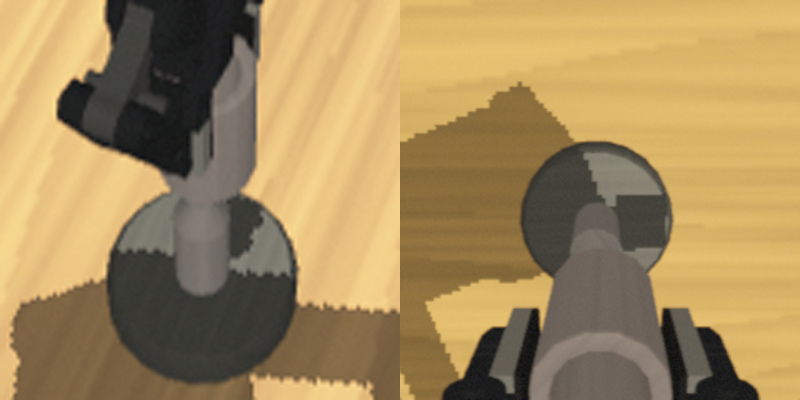

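The side crop shows the sleeve just above the pin tip. The wrist crop shows the pin a touch left of the sleeve axis (597 against 600). I'll measure the foot and sleeve in the wrist image for a fine correction.

Run:
```python
from h import *
from plant import manip, cams, probe_bus
p=cams.camera_params("wrist");w=cv2.imread("pics/wg.png");h=cv2.cvtColor(w,cv2.COLOR_BGR2HSV)
m=(h[:,:,1]<75).astype(np.uint8);m[:183]=0;m[260:]=0;m[:,:265]=0;m[:,370:]=0
# foot outline: leftmost/rightmost per row & top
pts=[]
for r in range(184,245):
    c=np.flatnonzero(m[r]); 
    if len(c)>10: pts+= [(c[0]-.5,r),(c[-1]+.5,r)]
X=np.array([plane(p,q,.018)[:2] for q in pts])
A=np.c_[2*X,np.ones(len(X))];s=np.linalg.lstsq(A,(X**2).sum(1),rcond=None)[0];print("foot",s[:2],np.sqrt(s[2]+s[:2]@s[:2]))
# sleeve top ring: bright
r=((h[:,:,2]>115)&(h[:,:,1]<60)).astype(np.uint8);r[:290]=0;r[345:]=0;r[:,:272]=0;r[:,365:]=0
c=max(cv2.findContours(r,0,1)[0],key=cv2.contourArea);print(cv2.boundingRect(c))
x,y,W,H=cv2.boundingRect(c);print("sleeve top edge far", plane(p,(x+W/2,y),.1316+.0274), plane(p,(x,y+W/2),.159)-plane(p,(x+W,y+W/2),.159))
# sleeve side silhouette center by row not needed
```

```text
foot [0.54627262 0.29596857] 0.034275108365796024
(278, 298, 85, 47)
sleeve top edge far [0.55926207 0.29362995 0.159     ] [-4.55892725e-05  3.23740697e-02  2.77555756e-17]
```

```bash
echo '[[0, [0.0013, -0.0017, 0.015], [0, 0, 0]], [0, [0, 0, 0.01], [0, 0, 0]], [0, [0, 0, 0.005], [0, 0, 0]], [0, [0, 0, 0], [0, 0, 0]], [0, [0, 0, 0], [0, 0, 0]]]' | python3 shift.py
echo '[[0, [0, 0, 0.005], [0, 0, 0]], [0, [0, 0, 0.003], [0, 0, 0]], [0, [0, 0, 0], [0, 0, 0]]]' | python3 shift.py
```

```text
time: 12.65
tool_pos: [0.5441, 0.2959, 0.1026]
tool_rot: [-0.0, 1.0, -0.0, 0.0]
contact_force: [0.9, -0.4, -0.7]
gripper_width: 0.384
grasp_force: 60.1
time: 13.02
tool_pos: [0.5435, 0.2956, 0.0938]
tool_rot: [0.0, 1.0, -0.0, -0.0]
contact_force: [-0.0, -0.3, -0.9]
gripper_width: 0.379
grasp_force: 60.1
```

```bash
echo '[[0, [0, 0.0013, 0], [0, 0, 0]], [0, [0, 0, 0.004], [0, 0, 0]], [0, [0, 0, 0], [0, 0, 0]], [0, [0, 0, 0], [0, 0, 0]]]' | python3 shift.py
echo '[[0, [0, 0, 0.003], [0, 0, 0]], [0, [0, 0, 0], [0, 0, 0]], [0, [0, 0, 0], [0, 0, 0]]]' | python3 shift.py
```

```text
time: 13.52
tool_pos: [0.5438, 0.2944, 0.0902]
tool_rot: [-0.0, 1.0, -0.0, -0.0]
contact_force: [-0.1, -0.5, -1.3]
gripper_width: 0.381
grasp_force: 60.1
time: 13.9
tool_pos: [0.5438, 0.2944, 0.0873]
tool_rot: [0.0, 1.0, -0.0, -0.0]
contact_force: [-0.1, 0.1, -1.3]
gripper_width: 0.377
grasp_force: 60.1
```

No lateral force and the bottom edge is past the taper, so I'll keep descending. Home should be at TCP z of about 0.050.

```bash
echo '[[0, [0, 0, 0.005], [0, 0, 0]], [0, [0, 0, 0.005], [0, 0, 0]], [0, [0, 0, 0], [0, 0, 0]]]' | python3 shift.py
echo '[[0, [0, 0, 0.006], [0, 0, 0]], [0, [0, 0, 0.006], [0, 0, 0]], [0, [0, 0, 0], [0, 0, 0]]]' | python3 shift.py
echo '[[0, [0, 0, 0.005], [0, 0, 0]], [0, [0, 0, 0.005], [0, 0, 0]], [0, [0, 0, 0], [0, 0, 0]], [0, [0, 0, 0], [0, 0, 0]]]' | python3 shift.py
```

```text
time: 14.28
tool_pos: [0.5432, 0.2942, 0.0763]
tool_rot: [0.0, 1.0, -0.0, -0.001]
contact_force: [0.3, 0.2, -1.7]
gripper_width: 0.378
grasp_force: 60.1
time: 14.65
tool_pos: [0.5432, 0.2942, 0.0643]
tool_rot: [0.0, 1.0, -0.0, -0.001]
contact_force: [-0.2, 0.2, 0.5]
gripper_width: 0.382
grasp_force: 60.1
time: 15.15
tool_pos: [0.5439, 0.2945, 0.0553]
tool_rot: [-0.0, 1.0, -0.0, 0.0]
contact_force: [-0.0, 0.2, 0.4]
gripper_width: 0.378
grasp_force: 60.1
```

```bash
echo '[[0, [0, 0, 0.003], [0, 0, 0]], [0, [0, 0, 0], [0, 0, 0]]]' | python3 shift.py
echo '[[0, [0, 0, 0.0015], [0, 0, 0]], [0, [0, 0, 0], [0, 0, 0]]]' | python3 shift.py
echo '[[0, [0, 0, 0.001], [0, 0, 0]], [0, [0, 0, 0], [0, 0, 0]]]' | python3 shift.py
```

```text
time: 15.4
tool_pos: [0.5436, 0.2944, 0.052]
tool_rot: [0.0, 1.0, -0.0, -0.0]
contact_force: [-0.7, -0.2, -0.9]
gripper_width: 0.38
grasp_force: 60.1
time: 15.65
tool_pos: [0.5439, 0.2945, 0.0508]
tool_rot: [-0.0, 1.0, -0.0, 0.0]
contact_force: [0.1, 0.3, -1.0]
gripper_width: 0.379
grasp_force: 60.2
time: 15.9
tool_pos: [0.5441, 0.2945, 0.0507]
tool_rot: [0.0, 1.0, -0.0, 0.0]
contact_force: [-2.4, -1.5, 5.0]
gripper_width: 0.381
grasp_force: 60.7
```

Contact comes at 0.0507 against 0.0506 expected, so it is seated. I'll press slightly to confirm and look.

```bash
echo '[[0, [0, 0, 0.001], [0, 0, 0]], [0, [0, 0, 0], [0, 0, 0]], [0, [0, 0, 0], [0, 0, 0]]]' | python3 shift.py
python3 - <<'E'
from plant import manip, cams, probe_bus
import cv2
cv2.imwrite("pics/s5.png",cv2.resize(cams.grab_frame("side")[340:480,220:380,::-1],None,fx=4,fy=4))
E
```

```text
time: 16.27
tool_pos: [0.5442, 0.2945, 0.0506]
tool_rot: [0.0, 1.0, -0.0, 0.0]
contact_force: [-3.8, -2.8, 9.3]
gripper_width: 0.381
grasp_force: 61.3
```

View pics/s5.png

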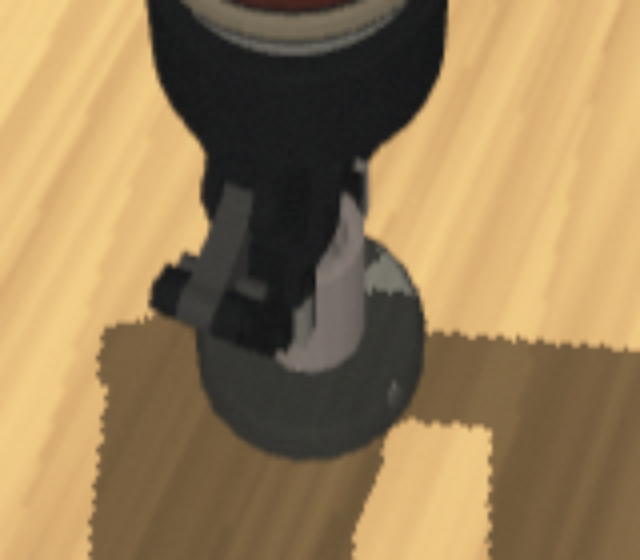

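The sleeve sits flat on the foot. I'll draw it off straight up, then move forward.

```bash
echo '[[0, [0, 0, -0.004], [0, 0, 0]], [0, [0, 0, -0.01], [0, 0, 0]], [0, [0, 0, -0.015], [0, 0, 0]], [0, [0, 0, -0.02], [0, 0, 0]], [0, [0, 0, -0.02], [0, 0, 0]]]' | python3 shift.py
echo '[[0, [0, 0, -0.04], [0, 0, 0]], [0, [0, 0, -0.04], [0, 0, 0]], [0, [0, 0, -0.05], [0, 0, 0]], [0, [0.04, 0, 0], [0, 0, 0]], [0, [0.04, 0, 0], [0, 0, 0]]]' | python3 shift.py
echo '[[0, [0, 0, 0], [0, 0.15, 0]], [0, [0, 0, 0], [0, 0.15, 0]], [0, [0, 0, 0], [0, 0.15, 0]], [0, [0, 0, 0], [0, 0.15, 0]], [0, [0, 0, 0], [0, 0.15, 0]]]' | python3 shift.py
python3 -c "
from plant import manip, cams, probe_bus
print(probe_bus.state()['joint_pos'])"
```

```text
time: 16.95
tool_pos: [0.5442, 0.2946, 0.1199]
tool_rot: [-0.0, 1.0, -0.0, 0.001]
contact_force: [0.0, 0.3, -1.1]
gripper_width: 0.383
grasp_force: 60.1
time: 17.58
tool_pos: [0.6252, 0.2949, 0.2515]
tool_rot: [-0.001, 1.0, 0.0, 0.002]
contact_force: [-0.7, 0.6, -0.7]
gripper_width: 0.382
grasp_force: 60.1
time: 18.2
tool_pos: [0.6239, 0.2946, 0.2503]
tool_rot: [-0.001, 0.929, -0.0, 0.369]
contact_force: [0.6, -0.6, -0.1]
gripper_width: 0.379
grasp_force: 60.2
[ 0.45562233 -0.15207615  1.90730975 -0.464221    0.73794896  2.2689434 ]
```

```bash
echo '[[0, [0, 0, 0], [0, 0.15, 0]], [0, [0, 0, 0], [0, 0.15, 0]], [0, [0, 0, 0], [0, 0.15, 0]]]' | python3 shift.py
python3 -c "
from plant import manip, cams, probe_bus
print(probe_bus.state()['joint_pos'])"
```

```text
time: 18.58
tool_pos: [0.622, 0.2761, 0.2732]
tool_rot: [-0.011, 0.852, 0.008, 0.523]
contact_force: [2.5, -1.9, 3.3]
gripper_width: 0.382
grasp_force: 60.2
[ 0.46197614 -0.26342838  2.09592007 -1.02466946  0.45185339  2.76471358]
```

J4 is at its limit, so tilting outward won't work. I'll back off and tilt sideways toward +y instead, using J4's positive range.

```bash
echo '[[0, [0, 0, 0], [0, -0.15, 0]], [0, [0, 0, 0], [0, -0.15, 0]], [0, [0, 0, 0], [0, -0.15, 0]], [0, [0, 0, 0], [0, -0.15, 0]], [0, [0, 0, 0], [0, -0.15, 0]]]' | python3 shift.py
echo '[[0, [0, 0, 0], [0, -0.15, 0]], [0, [0, 0, 0], [0, -0.15, 0]], [0, [0, 0, 0], [0, 0, 0]]]' | python3 shift.py
python3 - <<'E'
from h import *
from plant import manip, cams, probe_bus
s=probe_bus.state();print(s['joint_pos']);r=rot(s['tool_rot'])
print((r.inv()*R.from_quat([1,0,0,0])).as_rotvec())
E
```

```text
time: 19.2
tool_pos: [0.6249, 0.2736, 0.2794]
tool_rot: [-0.006, 0.981, 0.007, 0.195]
contact_force: [0.2, 1.3, -0.9]
gripper_width: 0.382
grasp_force: 60.2
time: 19.58
tool_pos: [0.6268, 0.273, 0.2776]
tool_rot: [-0.004, 0.999, 0.006, 0.048]
contact_force: [1.5, 0.9, -1.1]
gripper_width: 0.382
grasp_force: 60.2
[ 0.31034605  0.10715271  1.48077191 -0.02040381  1.45893212  1.86948925]
[-0.00897236 -0.0964821   0.01295956]
```

```bash
echo '[[0, [0, 0, 0], [-0.009, -0.0965, 0.013]], [0, [0, 0, 0.025], [0.1, 0, 0]], [0, [0, 0, 0], [0.15, 0, 0]], [0, [0, 0, 0], [0.15, 0, 0]], [0, [0, 0, 0], [0.15, 0, 0]]]' | python3 shift.py
python3 -c "
from plant import manip, cams, probe_bus
print(probe_bus.state()['joint_pos'])"
```

```text
time: 20.2
tool_pos: [0.6243, 0.2736, 0.2532]
tool_rot: [-0.273, 0.962, 0.001, 0.001]
contact_force: [0.1, -0.5, -1.6]
gripper_width: 0.38
grasp_force: 60.2
[0.08339719 0.09226525 1.6046867  0.55864585 1.41853032 1.57302523]
```

```bash
echo '[[0, [0, 0, 0], [0.15, 0, 0]], [0, [0, 0, 0], [0.15, 0, 0]], [0, [0, 0, 0], [0.15, 0, 0]], [0, [0, 0, 0], [0.15, 0, 0]], [0, [0, 0, 0], [0.15, 0, 0]]]' | python3 shift.py
echo '[[0, [0, 0, 0], [0.15, 0, 0]], [0, [0, 0, 0], [0.12, 0, 0]], [0, [0, 0, 0], [0, 0, 0]], [0, [0, 0, 0], [0, 0, 0]]]' | python3 shift.py
python3 - <<'E'
from h import *
from plant import manip, cams, probe_bus
s=probe_bus.state();print(s['joint_pos'],s['tool_pos'],rot(s['tool_rot']).as_matrix()[:,2])
cv2.imwrite("pics/s6.png",cams.grab_frame("side")[:,:,::-1])
E
```

```text
time: 20.82
tool_pos: [0.6242, 0.2734, 0.2525]
tool_rot: [-0.606, 0.795, 0.0, 0.0]
contact_force: [-0.1, 0.5, 0.6]
gripper_width: 0.38
grasp_force: 60.2
time: 21.32
tool_pos: [0.6248, 0.2738, 0.2529]
tool_rot: [-0.706, 0.708, 0.001, -0.001]
contact_force: [-0.5, 0.1, -0.4]
gripper_width: 0.378
grasp_force: 60.3
[-0.12798726  0.33423137  1.75839886  1.50286398  1.68143696  1.04488958] [0.62481014 0.27384048 0.2528604 ] [-0.00172581  0.99999257 -0.00344722]
```

View pics/s6.png

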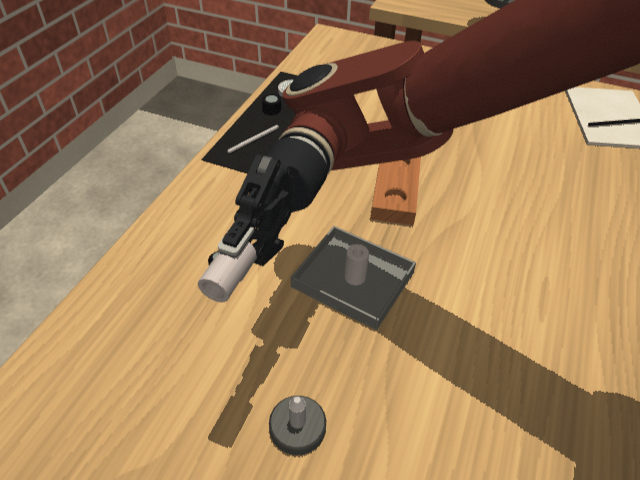

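The wide sleeve is held level at (228,275), about 25 cm up. The narrow one stands upright in the tray at (356,265), and the gauge is empty.

```bash
echo '[[0, [0, 0, 0], [0, 0, 0]], [0, [0, 0, 0], [0, 0, 0]], [0, [0, 0, 0], [0, 0, 0]]]' | python3 shift.py; python3 -c "
from plant import manip, cams, probe_bus
print(manip.job_done())"
```

```text
time: 21.75
tool_pos: [0.625, 0.2734, 0.2521]
tool_rot: [-0.707, 0.708, 0.0, -0.001]
contact_force: [-0.6, -0.4, -1.0]
gripper_width: 0.378
grasp_force: 60.3
the job is handed in; nothing more can be done
None
```

The job is handed in at 21.75 s: the narrow sleeve stands released in the tray, and the wide one went fully home on the pin, was drawn off, and is held level about 25 cm up; one risk is that joint 4 read -1.025 against its -1.02 limit for a moment while I first tried to tilt the sleeve outward.

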